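# Clear the pastry board and draw the rolling pin from its box

### The job

Get the board ready for rolling dough: first drop the two walnut half-shells lying on the cutting board into the crock, leaving the crock standing. Then take the rolling pin out of its half-covered wooden box: it is longer than the opening, so tilt it and draw it out slantwise from under the cover without forcing it against the box. Finish holding the pin still and level in the gripper, clear of everything, with its middle over the middle of the board and about 15 cm above it (do not put it down or let go), and leave the small white tea bowl and egg cup where they stand.

Things in the scene. Friction and masses are not known exactly. Their poses are not given: they have to be found in the camera images.
- board: Red-brown wooden cutting board lying flat, fixed; 335 (along its x) x 190 (y) mm, top face 18 mm above its origin. Origin: on the worktop under the board's centre, z up. It lies either to the robot's left or right of the crock; the pin box lies on the other side.
- shell_a: Half of a large walnut shell, a pale wooden dome 38 mm across and 22 mm high, 20 g, flat side down on the board; widest at 4 to 10 mm above its base. Origin: centre of its flat underside, z up through the dome.
- shell_b: The other half-shell, same shape, size and origin as shell_a.
- crock: Cream stoneware pot, loose, open on top and hollow; 92 mm outside diameter, 100 mm high, mouth about 70 mm clear, inner floor 6 to 12 mm up. Origin: centre of its underside, z up. It stands between the board and the box. Behind it and to its right (y below about 0) a fixed raised shelf, about z 0.15 to 0.18, starts at about x = 0.72: keep clear of it.
- pin_box: Plywood box, fixed, 302 (x) x 136 (y) mm; origin under its centre, +x away from robot. Floor top z 6, walls 6 thick, inner width 124. Side walls 62 high. The -x part is roofed: cover plate z 100-106 from the -x end to x = -55, walls there 106 high. From x = -55 to the +x end board (125 high, inner face x = 145) the top is open. V saddles, 12 long, at x = -105 and 105, tops z 39.
- rolling_pin: Wooden rolling pin, 260 mm long, 0.2 to 0.45 kg, lying level in the box along the box's x with its axis 40 mm above the worktop, its -x end under the cover. Barrel 40 mm in diameter from x = -80 to +80 mm, a fixed handle 24 mm in diameter from there to x = -130 and +130 mm. Origin: mid-length on the axis (centre of mass); x along the axis (the box's x at the start).
- tea_bowl: Bystander, leave alone: small white tea bowl upside down, 54 mm diameter, 48 mm high, loose. Origin: centre of underside.
- egg_cup: Bystander, leave alone: white egg cup upside down, 49 mm diameter, 61 mm high, loose. Origin: centre of underside.
Not all that is in view belongs to the job. Leave any orange look-alike of the shell_a alone. What is shaped like the shell_b but yellow is not meant.

How it is judged:
On the way, in this order (a step that is already met when the one before it is completed fails the run):
1. both half-shells lie in the crock while the pin is still in its box (horizontal distance between each of shell_a, shell_b and crock below 0.045 m and z of shell_a in the frame of crock between 0 and 0.085 m and contact force between each of shell_a, shell_b and the fingers below 0.1 N and z of shell_b in the frame of crock between 0 and 0.085 m and distance of rolling_pin from where it was at the start of the episode below 0.03 m), for 0.2 s.
2. the pin is out of the box, held by the fingers (height (world z) of rolling_pin above 0.19 m and contact force between rolling_pin and the fingers above 2 N and contact force between rolling_pin and pin_box below 0.1 N), for 0.2 s.
At the end, for the whole second after the job is handed in: Both half-shells lie in the standing crock (upright within 0.15 rad), let go. The pin is gripped by the fingers, at rest, touching neither box nor board, its long axis level within 0.2 rad, its middle within 60 mm horizontally of the board's middle and 80 to 230 mm above the board's top face (horizontal distance between each of shell_a, shell_b and crock below 0.045 m and z of shell_a in the frame of crock between 0 and 0.085 m and contact force between each of shell_a, shell_b and the fingers below 0.1 N and z of shell_b in the frame of crock between 0 and 0.085 m and angle between crock's own z axis and vertical below 0.15 rad and contact force between rolling_pin and the fingers above 2 N and contact force between rolling_pin and pin_box below 0.1 N and contact force between rolling_pin and board below 0.1 N and horizontal distance between rolling_pin and board below 0.06 m and z of rolling_pin in the frame of board between 0.1 and 0.25 m and angle between rolling_pin's own x axis and vertical between 1.37 and 1.77 rad and linear speed of rolling_pin below 0.03 m/s and angular speed of rolling_pin below 0.2 rad/s); the arm keeps its last pose, push and grip.
It fails at once if the crock is knocked over (angle between crock's own z axis and vertical above 0.5 rad).
It fails at once if the pin, once lifted off its saddles, is forced against the box (more than 35 N) (height (world z) of rolling_pin above 0.055 m and contact force between rolling_pin and pin_box above 35 N).
It fails at once if the tea bowl or egg cup is displaced by more than 30 mm (distance of any of tea_bowl, egg_cup from where it was at the start of the episode above 0.03 m).
It also fails if it takes over 69 s, if anything falls off the work surface, if the arm or the gripper's body presses on something with over 40 N, if the wrist force passes 120 N, or if a joint passes its speed limit or range.

### The arm

A 6-joint arm with a two-finger parallel gripper is mounted at the origin on a cart in front of the work surface, level with it; the furniture and walls round the work are solid. World frame = base frame: x ahead of the robot, y to its left, z up, the work surface at z = 0. Lengths are in m, angles in rad, forces in N, time in s.
With the tool pointing down it reaches from about 0.3 to 0.775 m from the base axis. Payload 14.6 kg.
Tool frame: the origin (TCP) lies at the very end of the fingers, on their centre line; the grasp point (between the pads) lies 19 mm behind it; z points along the fingers, y is the line along which they close (so a half turn about z gives the same grasp; the last joint's range is limited). The gripper opens to 94 mm and grips with 3 to 60 N. Pads are 16 mm wide; open, the fingers measure 119 mm over their backs; the gripper's body (75 mm by 177 mm) begins 78 mm behind the grasp point.
Start: joints at [-1.273, 0.3, 1.521, -0, 1.321, -0.067], TCP at [0.196, -0.514, 0.205] pointing down, gripper open.
Joint ranges: [-3.03, 3.03], [-0.79, 2.21], [0.23, 2.52], [-1.04, 4.18], [0, 3.07], [-2.55, 2.55]. Speed limits (rad/s): [2.22, 2.22, 2.57, 3.14, 3.14, 3.14].

### API

Orientations are given as [roll, pitch, yaw] about the fixed x, y, z axes, in that order (R = Rz(yaw) Ry(pitch) Rx(roll)).
In Python, from station import ctrl gives the robot as it stands.
- The arm moves only by the tool move_arm, never from a script. Its argument "increments" is a list of rows, each a list of 7 numbers: the opening, from 0 (shut) to 1 (fully open), then the shift along the tool's x, y, z in units of 50 mm (1.0 is 50 mm), then the turn, a rotation vector about the tool's x, y, z in rad. In form: [[claw, tx, ty, tz, rx, ry, rz], ...]. A call has 1 to 20 rows; each row shifts and turns the commanded pose from where the row before left it, along the tool's axes as they then stand; what a row does not reach is not made up. A row lasts 1/10 s, in which the tool goes at most 50 mm and 8.59 degrees, less where a joint would pass 70% of its speed; a pose out of reach is approached as far as the arm can. A call is refused whole if a number of a shift passes 1 or a number of a turn 0.15, either way. A call with a gripper value outside its range is refused whole. The fingers move at their own pace and stop on an object; "force" is the grip in N (left out, the last holds). Time passes only in rows, so rows that do not move let the fingers close. It gives the time, the measured TCP pose, the force, the opening and the grip force at its end, in the units of the state.
- ctrl.get_obs(): the state, without advancing time (a new reading comes with each control period).
- ctrl.camera(name): name is "side" or "top"; returns a dict with "color" (480x640x3 uint8, blue, green, red), "K" (3x3 intrinsics, pixels), "distortion" ([k1, k2, p1, p2, k3] as OpenCV has them; the pictures are not rectified), "pose" (4x4, takes a point from camera to world coordinates). Camera axes: x right, y down, z forward; pixel columns grow to the right and rows downward; lengths in m; the calibration is good to about 2 mm. A picture is of the moment at which its call begins. There is no depth.
- ctrl.hand_in(): hands the job in; it is judged then, once.
Trained networks look in a picture, given as the dict that the camera call returned (one of the last four; its "shot" number tells which), for a name from the list of things; names that differ only in an ending like _2 or _b are one class to them, and where a whole thing is asked for, a point or a joint stands for the part that bears it (a point fixed in the world has none). Each returns a list of dicts, best first, with "conf" (0 to 1); they miss things now and then, are a little off and sometimes report something else, mostly with a low value. They report only what shows in the picture. A call takes as long as a camera call. They do not tell look-alikes from the thing itself.
- ctrl.cut_out(name, picture): "mask" (480x640 bool, what is visible of it) and "centre" ([row, column] in pixels, amid what is visible of it).
The state is a dict: "time_s": time; "qpos": joint angles; "joint_vel": joint speeds; "tau": joint torques, N m; "ee_pos": TCP position; "eef_rot": TCP orientation; "force": force on the tool from outside, world axes, zero at the start; "moment": the same for the moment, N m; "grip_width": finger opening in m; "grip_force": force on a finger pad.
Only numpy, scipy, OpenCV 4.12 (cv2) and the standard library are available. Lean on these libraries where they do the work, as an engineer would, in place of code of your own. Each camera call takes 0.05 s, during which the arm holds its last target. There are 200 camera calls.

## Working session

There is one attempt and no reset: what is moved stays moved. The work goes in short steps, Python scripts to look and compute and a tool call to move; the robot and the scene stay as the last step left them, time stands still between calls to the robot, and variables do not carry over. Pictures are saved under pics/ and viewed, at most 10 in all, crops included, and the job is handed in when it is done.

Besides the shell and the picture viewer there is one more tool, called as a command line: name --pt "numbers of a row" for each row, then --argument value for the rest. move_arm: Moves the arm, as the interface text tells. Its arguments: {"type":"object","properties":{"increments":{"type":"array","items":{"type":"array","items":{"type":"number"}}},"force":{"type":"number"}},"required":["increments"]}

```bash
mkdir -p pics; cat > h.py <<'E'
import numpy as np, cv2, json
from station import ctrl
def ray(c,uv):
    p=cv2.undistortPoints(np.array([[uv]],float),np.array(c["K"],float),np.array(c["distortion"],float))[0,0]
    T=np.array(c["pose"]); d=T[:3,:3]@np.array([p[0],p[1],1]); return T[:3,3],d
def onz(c,uv,z):
    o,d=ray(c,uv); return o+d*(z-o[2])/d[2]
def proj(c,P):
    T=np.linalg.inv(np.array(c["pose"])); P=np.atleast_2d(P).astype(float)
    r,_=cv2.Rodrigues(T[:3,:3]); return cv2.projectPoints(P,r,T[:3,3],np.array(c["K"],float),np.array(c["distortion"],float))[0][:,0]
E
python3 - <<'E'
from h import *
o=ctrl.get_obs(); print({k:np.round(v,3).tolist() for k,v in o.items()})
ims=[]
for n in("top","side"):
    c=ctrl.camera(n); cv2.imwrite(f"pics/{n}0.png",c["color"]); print(n,np.round(c["pose"],3).tolist(),c["K"][0][0])
    for t in "board shell_a crock pin_box rolling_pin tea_bowl egg_cup".split():
        for r in ctrl.cut_out(t,c):
            m=r["mask"]; ys,xs=np.where(m); cr=r["centre"]
            print(t,round(r["conf"],2),np.round(cr).tolist(),"bbox",xs.min(),xs.max(),ys.min(),ys.max(),"col",c["color"][m].mean(0).round().tolist(),onz(c,(cr[1],cr[0]),.02).round(3).tolist())
E
```

```text
{'time_s': 0.0, 'qpos': [-1.273, 0.3, 1.522, -0.0, 1.321, -0.067], 'joint_vel': [-0.002, -0.0, 0.002, 0.0, 0.001, 0.001], 'tau': [0.001, -53.181, -35.273, 0.071, 0.024, -0.0], 'ee_pos': [0.196, -0.514, 0.205], 'eef_rot': [-3.14, -0.0, 0.365], 'force': [-1.444, -0.261, -0.33], 'moment': [-0.028, 0.015, 0.003], 'grip_force': 0.0, 'grip_width': 0.094}
top [[-0.023, -0.983, 0.184, 0.342], [-1.0, 0.024, 0.004, 0.069], [-0.008, -0.184, -0.983, 1.322], [0.0, 0.0, 0.0, 1.0]] 530.2339908329345
board 0.91 [262.0, 242.0] bbox 201 283 196 329 col [59.0, 109.0, 210.0] [0.519, 0.266, 0.02]
shell_a 0.67 [237.0, 265.0] bbox 256 270 232 246 col [168.0, 229.0, 251.0] [0.582, 0.209, 0.02]
shell_a 0.67 [277.0, 175.0] bbox 167 180 271 284 col [4.0, 180.0, 250.0] [0.487, 0.437, 0.02]
shell_a 0.65 [216.0, 304.0] bbox 301 314 209 222 col [2.0, 220.0, 243.0] [0.632, 0.11, 0.02]
crock 0.72 [253.0, 347.0] bbox 326 365 231 273 col [109.0, 176.0, 205.0] [0.537, 0.005, 0.02]
pin_box 0.81 [264.0, 470.0] bbox 421 508 186 323 col [164.0, 208.0, 224.0] [0.5, -0.301, 0.02]
rolling_pin 0.93 [246.0, 458.0] bbox 447 473 
[... 1048 characters left out ...]
45, 0.118, 0.02]
shell_a 0.64 [390.0, 446.0] bbox 437 460 382 402 col [25.0, 161.0, 247.0] [0.498, 0.446, 0.02]
crock 0.64 [229.0, 327.0] bbox 304 348 198 258 col [115.0, 179.0, 213.0] [0.517, -0.017, 0.02]
pin_box 0.68 [171.0, 301.0] bbox 223 352 123 207 col [150.0, 203.0, 231.0] [0.485, -0.274, 0.02]
rolling_pin 0.59 [168.0, 283.0] bbox 246 319 154 183 col [139.0, 193.0, 232.0] [0.524, -0.306, 0.02]
rolling_pin 0.41 [230.0, 327.0] bbox 305 347 199 258 col [117.0, 182.0, 216.0] [0.517, -0.014, 0.02]
tea_bowl 0.66 [250.0, 245.0] bbox 234 257 235 263 col [232.0, 235.0, 240.0] [0.709, -0.014, 0.02]
egg_cup 0.59 [224.0, 363.0] bbox 349 368 207 237 col [233.0, 236.0, 241.0] [0.431, -0.005, 0.02]
```

```bash
python3 - <<'E'
from h import *
c=ctrl.camera("top"); im=c["color"][165:345,150:530]; im=cv2.resize(im,None,fx=2.1,fy=2.1,interpolation=cv2.INTER_CUBIC)
c2=ctrl.camera("side"); i2=c2["color"][110:410,215:495]
cv2.imwrite("pics/a.png",im); cv2.imwrite("pics/b.png",cv2.resize(i2,None,fx=2,fy=2)[:600])
# pale refined centres
for n,cc in(("top",c),("side",c2)):
    for t,z in(("board",.018),("pin_box",.1),("crock",.1),("rolling_pin",.055)):
        r=ctrl.cut_out(t,cc)
        if not r: continue
        m=r[0]["mask"].astype(np.uint8); rc=cv2.minAreaRect(cv2.findNonZero(m)); b=cv2.boxPoints(rc)
        print(n,t,b.round().tolist(),[onz(cc,p,z).round(3).tolist()[:2] for p in b])
    for t,z in(("shell_a",.029),):
        for r in ctrl.cut_out(t,cc): print(n,np.round(r["centre"]),onz(cc,r["centre"][::-1],z).round(3)[:2])
T=np.array(c["pose"]);
E
```

```text
top board [[200.0, 327.0], [207.0, 194.0], [284.0, 197.0], [277.0, 331.0]] [[0.361, 0.371], [0.699, 0.359], [0.683, 0.161], [0.349, 0.181]]
top pin_box [[419.0, 196.0], [485.0, 184.0], [508.0, 313.0], [442.0, 325.0]] [[0.658, -0.167], [0.684, -0.331], [0.373, -0.362], [0.352, -0.204]]
top crock [[327.0, 232.0], [365.0, 232.0], [365.0, 273.0], [327.0, 273.0]] [[0.575, 0.055], [0.573, -0.034], [0.477, -0.031], [0.479, 0.057]]
top rolling_pin [[442.0, 205.0], [459.0, 201.0], [473.0, 276.0], [456.0, 279.0]] [[0.646, -0.231], [0.654, -0.275], [0.466, -0.297], [0.46, -0.254]]
top [280. 219.] [0.476 0.324]
top [277. 173.] [0.485 0.437]
top [239. 263.] [0.576 0.213]
top [217. 308.] [0.629 0.099]
side board [[280.0, 304.0], [458.0, 254.0], [483.0, 341.0], [305.0, 392.0]] [[0.689, 0.164], [0.281, 0.161], [0.377, 0.382], [0.713, 0.362]]
side pin_box [[220.0, 140.0], [348.0, 119.0], [359.0, 189.0], [232.0, 210.0]] [[0.671, -0.364], [0.311, -0.362], [0.433, -0.033], [0.719, -0.056]]
side crock [[305.0, 199.0], [346.0, 199.0], [346.0, 258.0], [305.0, 258.0]] [[0.561, -0.039], [0.477, -0.008], [0.558, 0.17], [0.63, 0.142]]
side rolling_pin [[244.0, 171.0], [318.0, 151.0], [322.0, 165.0], [248.0, 185.0]] [[0.638, -0.269], [0.426, -0.299], [0.444, -0.227], [0.647, -0.203]]
side [390. 449.] [0.5   0.453]
side [329. 413.] [0.487 0.318]
side [305. 347.] [0.574 0.22 ]
side [282. 294.] [0.646 0.127]
```

View pics/a.png

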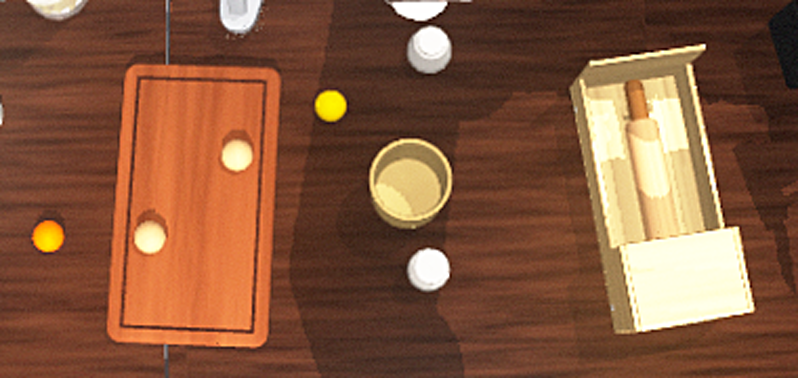

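View pics/b.png

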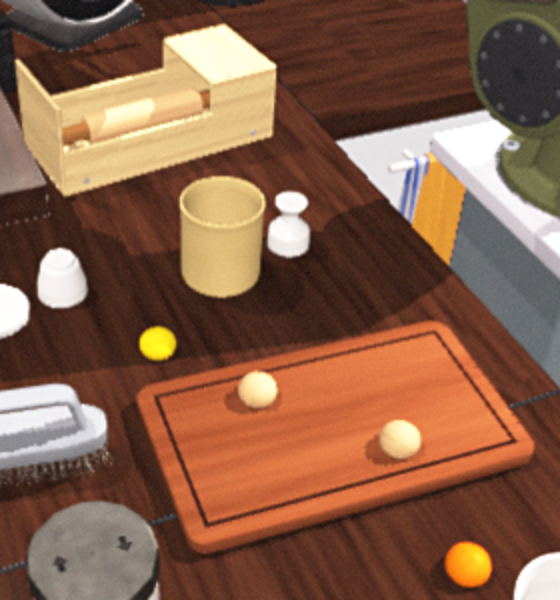

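Top crop: the pale domes on the board at full-frame (263,239) and (221,278) are shell_a and shell_b. The yellow one at (308,217) and the orange one at (173,277) lie off the board and have the wrong colour, so they are look-alikes. The crock's mouth is at (346,252), the bowl and cup are at about (355,190) and (355,293), and the box is on the right with its cover towards the robot. The enlarged crop confirms this.

```bash
cat >> h.py <<'E'
def F(u,v): return (150+u/2.1,165+v/2.1)
def S(u,v): return (215+u/2,110+v/2)
E
python3 - <<'E'
from h import *
from scipy.optimize import least_squares
t=ctrl.camera("top"); s=ctrl.camera("side")
def fit(obs,p0):
    def f(p):
        C,Sn=np.cos(p[2]),np.sin(p[2]); e=[]
        for c,uv,P in obs:
            W=[p[0]+C*P[0]-Sn*P[1],p[1]+Sn*P[0]+C*P[1],P[2]]; e+=list(proj(c,W)[0]-uv)
        return e
    r=least_squares(f,p0,loss="soft_l1"); print(r.x.round(4),np.array(r.fun).round(1).tolist())
    return r.x
x0,y0=-.151,-.055
print("box");b=fit([(t,F(622,247),(y0,.068,.106)),(t,F(738,228),(y0,-.068,.106)),(t,F(752,310),(x0,-.068,.106)),(t,F(633,330),(x0,.068,.106)),
 (s,S(164,43),(y0,-.068,.106)),(s,S(233,28),(x0,-.068,.106)),(s,S(275,68),(x0,.068,.106)),(s,S(207,88),(y0,.068,.106)),(t,F(704,46),(.151,-.068,.125)),(s,S(63,193),(.151,.068,0)),(s,S(18,57),(.151,-.068,.125))],[.5,-.28,-.1])
w,h=.1675,.095
print("board");fit([(t,F(124,65),(w,h,.018)),(t,F(281,68),(w,-h,.018)),(t,F(268,347),(-w,-h,.018)),(t,F(107,342),(-w,h,.018))],[.52,.27,0])
for c,lo in((t,1),(s,1)):
    im=c["color"].astype(int); m=((im[...,0]>120)&(im[...,2]>215)).astype(np.uint8)
    for r in ctrl.cut_out("shell_a",c):
        print("sh",np.round(r["centre"]),onz(c,np.array(r["centre"])[::-1],.029).round(3)[:2])
# triangulated guess: two-view lsq for shells, sphere-ish centre
def tri(a,b2):
    A=[];y=[]
    for o,d in(ray(t,a),ray(s,b2)):
        d=d/np.linalg.norm(d);M=np.eye(3)-np.outer(d,d);A.append(M);y.append(M@o)
    return np.linalg.lstsq(np.vstack(A),np.hstack(y),rcond=None)[0].round(4)
print("s1",tri(F(237,155),S(258,390)),"s2",tri(F(150,237),S(400,440)))
print("crock",onz(t,F(411,183),.1).round(3),"cup",onz(t,F(429,268),.06).round(3),onz(t,F(430,46),.045).round(3))
print("pin tip top",onz(t,F(635,82),.052).round(3),"barrel end mid",onz(t,F(641,122),.06).round(3),"barrel at cover",onz(t,F(664,238),.06).round(3))
E
```

```text
box
[ 0.5141 -0.2749  0.1078] [-1.9, -1.5, -0.7, -0.5, -0.0, 1.3, -0.3, 0.4, 0.0, -3.2, -3.0, -2.8, 1.7, -1.3, 2.7, -3.1, 1.7, -0.6, 0.2, 1.0, -1.3, -0.2]
board
[ 0.5215  0.2661 -0.051 ] [0.3, -0.4, -0.5, -0.2, 0.3, 0.5, -0.1, 0.1]
sh [278. 172.] [0.482 0.44 ]
sh [279. 219.] [0.478 0.323]
sh [216. 306.] [0.63  0.107]
sh [237. 265.] [0.579 0.209]
sh [294. 354.] [ 0.434 -0.008]
sh [304. 344.] [0.579 0.216]
sh [283. 295.] [0.647 0.129]
sh [332. 419.] [0.481 0.328]
sh [391. 450.] [0.498 0.455]
s1 [0.5771 0.2142 0.0233] s2 [0.4817 0.3176 0.0227]
crock [0.527 0.013 0.1  ] cup [ 0.435 -0.007  0.06 ] [ 0.699 -0.018  0.045]
pin tip top [ 0.648 -0.259  0.052] barrel end mid [ 0.598 -0.26   0.06 ] barrel at cover [ 0.461 -0.278  0.06 ]
```

move_arm --pt "0.75 0 0 0 0 0 0.13" --pt "0.75 0 0 0 0 0 0.127" --pt "0.75 0.5 -0.76 0.08 0 0 0" --pt "0.75 0.5 -0.76 0.08 0 0 0" --pt "0.75 0.5 -0.76 0.08 0 0 0" --pt "0.75 0.5 -0.76 0.08 0 0 0" --pt "0.75 0.5 -0.76 0.08 0 0 0" --pt "0.75 0.5 -0.76 0.08 0 0 0" --pt "0.75 0.5 -0.76 0.08 0 0 0" --pt "0.75 0.5 -0.76 0.08 0 0 0" --pt "0.75 0.5 -0.76 0.08 0 0 0" --pt "0.75 0.5 -0.76 0.08 0 0 0" --pt "0.75 0.5 -0.76 0.08 0 0 0" --pt "0.75 0.5 -0.76 0.08 0 0 0" --pt "0.75 0.5 -0.76 0.08 0 0 0" --pt "0.75 0.5 -0.76 0.08 0 0 0" --pt "0.75 0.5 -0.76 0.08 0 0 0" --pt "0.75 0.5 -0.76 0.08 0 0 0" --pt "0.75 0.5 -0.76 0.08 0 0 0" --force 10

```text
time_s: 3.5
ee_pos: [0.5498, 0.1761, 0.1373]
eef_rot: [-3.142, -0.0, 0.108]
force: [1.8, -0.0, -0.4]
grip_width: 0.0704
grip_force: 0.0
```

```bash
cat >> h.py <<'E'
from scipy.spatial.transform import Rotation as Ro
def togo(x,y,z):
    o=ctrl.get_obs(); R=Ro.from_euler("xyz",o["eef_rot"]).as_matrix()
    print("at",np.round(o["ee_pos"],4),np.round(o["eef_rot"],3),"q",np.round(o["qpos"],2),"w",round(float(o["grip_width"]),4),"F",round(float(o["grip_force"]),1),np.round(o["force"],1),"t",round(o["time_s"],1))
    print("units",np.round(R.T@(np.array([x,y,z])-o["ee_pos"])/.05,2))
E
python3 - <<'E'
from h import *
togo(.578,.213,.06)
E
```

```text
at [0.5498 0.1761 0.1373] [-3.142 -0.     0.108] q [ 0.25  0.42  1.52 -0.    1.2   1.71] w 0.0704 F 0.0 [ 1.8 -0.  -0.4] t 3.5
units [ 0.64 -0.67  1.55]
```

move_arm --pt "0.75 0.32 -0.335 0.5 0 0 0" --pt "0.75 0.32 -0.335 0.5 0 0 0" --pt "0.75 0 0 0.5 0 0 0" --pt "0.75 0 0 0 0 0 0"

```text
time_s: 3.9
ee_pos: [0.5757, 0.2108, 0.0589]
eef_rot: [3.14, 0.006, 0.108]
force: [0.4, 0.2, 0.1]
grip_width: 0.0704
grip_force: 0.0
```

```bash
python3 - <<'E'
from h import *
togo(.578,.213,.0205)
t=ctrl.camera("top"); s=ctrl.camera("side")
a=cv2.resize(t["color"][190:290,215:315],None,fx=4,fy=4); b=cv2.resize(s["color"][235:335,290:390],None,fx=4,fy=4)
cv2.imwrite("pics/c.png",np.hstack([a,b]))
E
```

```text
at [0.5757 0.2108 0.0589] [3.14  0.006 0.108] q [ 0.29  0.59  1.46 -0.    1.09  1.75] w 0.0704 F 0.0 [0.4 0.2 0.1] t 3.9
units [ 0.05 -0.04  0.77]
```

View pics/c.png

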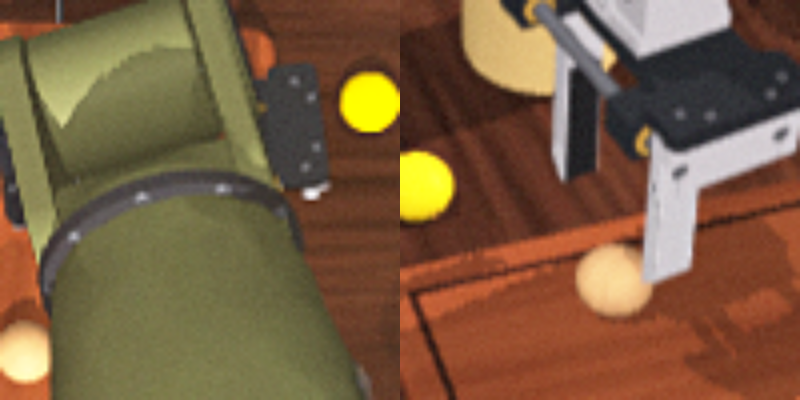

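The side crop shows the fingers straddling the shell, which is at side pixel (343,305); the midpoint of the tips lines up with it. I'll go down and grip.

move_arm --pt "0.75 0.04 -0.04 0.3 0 0 0" --pt "0.75 0 0 0.3 0 0 0" --pt "0.75 0 0 0.16 0 0 0" --pt "0.75 0 0 0 0 0 0" --pt "0.2 0 0 0 0 0 0" --pt "0.2 0 0 0 0 0 0" --pt "0.2 0 0 0 0 0 0" --pt "0.2 0 0 0 0 0 0"

```text
time_s: 4.8
ee_pos: [0.5794, 0.2132, 0.0248]
eef_rot: [-3.141, -0.001, 0.108]
force: [0.0, -0.5, -0.7]
grip_width: 0.0419
grip_force: 0.0
```

move_arm --pt "0.5 0 0 0.07 0 0 0" --pt "0.2 0 0 0 0 0 0" --pt "0.2 0 0 0 0 0 0" --pt "0.2 0 0 0 0 0 0" --pt "0.2 0 0 0 0 0 0"

```text
time_s: 5.3
ee_pos: [0.5792, 0.2131, 0.021]
eef_rot: [3.142, -0.0, 0.108]
force: [-0.3, -0.5, -0.7]
grip_width: 0.0369
grip_force: 10.0
```

move_arm --pt "0.2 0 0 -0.5 0 0 0" --pt "0.2 0 0 -0.8 0 0 0" --pt "0.2 0 0 -0.88 0 0 0" --pt "0.2 -0.25 0.64 0 0 0 0" --pt "0.2 -0.25 0.64 0 0 0 0" --pt "0.2 -0.25 0.65 0 0 0 0" --pt "0.2 -0.24 0.65 0 0 0 0" --pt "0.2 -0.24 0.64 0 0 0 0" --pt "0.2 -0.24 0.64 0 0 0 0" --pt "0.2 0 0 0 0 0 0" --pt "0.2 0 0 0.2 0 0 0" --pt "0.2 0 0 0.2 0 0 0" --pt "0.2 0 0 0 0 0 0"

```text
time_s: 6.6
ee_pos: [0.5261, 0.0143, 0.1079]
eef_rot: [-3.141, 0.003, 0.109]
force: [0.3, 0.6, -0.5]
grip_width: 0.0366
grip_force: 10.0
```

```bash
python3 - <<'E'
from h import *
togo(.527,.013,.108)
s=ctrl.camera("side")
cv2.imwrite("pics/d.png",cv2.resize(s["color"][150:290,260:420],None,fx=4,fy=4))
E
```

```text
at [0.5261 0.0143 0.1079] [-3.141e+00  3.000e-03  1.090e-01] q [-0.04  0.35  1.69  0.    1.1   1.42] w 0.0366 F 10.0 [ 0.3  0.6 -0.5] t 6.6
units [ 0.01  0.03 -0.  ]
```

View pics/d.png

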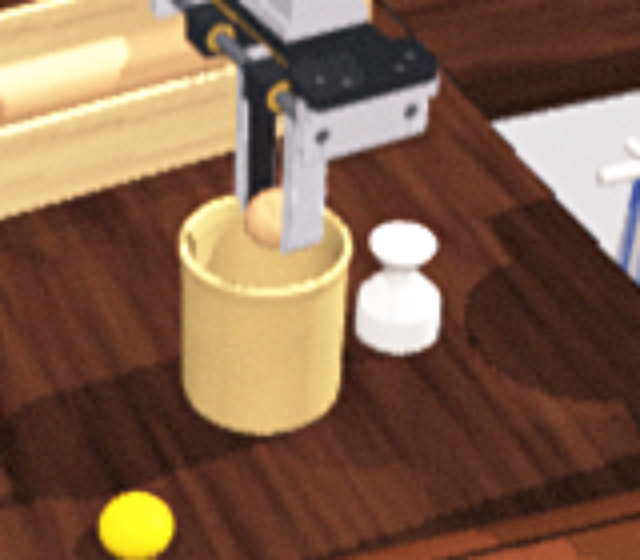

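The shell hangs centred over the mouth, so I'll release it and go to the second shell.

move_arm --pt "0.65 0 0 0 0 0 0" --pt "0.65 0 0 0 0 0 0" --pt "0.65 0 0 0 0 0 0" --pt "0.65 0 0 -0.44 0 0 0" --pt "0.75 -0.03 -0.77 0 0 0 0" --pt "0.75 -0.03 -0.77 0 0 0 0" --pt "0.75 -0.03 -0.77 0 0 0 0" --pt "0.75 -0.03 -0.77 0 0 0 0" --pt "0.75 -0.03 -0.77 0 0 0 0" --pt "0.75 -0.03 -0.78 0 0 0 0" --pt "0.75 -0.03 -0.78 0 0 0 0" --pt "0.75 -0.03 -0.78 0 0 0 0" --pt "0.75 0 0 0.7 0 0 0" --pt "0.75 0 0 0.7 0 0 0" --pt "0.75 0 0 0 0 0 0" --pt "0.75 0 0 0 0 0 0"

```text
time_s: 8.25
ee_pos: [0.4819, 0.3198, 0.0628]
eef_rot: [3.142, 0.0, 0.108]
force: [0.6, -0.0, 0.8]
grip_width: 0.0706
grip_force: 0.0
```

```bash
python3 - <<'E'
from h import *
togo(.481,.320,.021)
t=ctrl.camera("top"); s=ctrl.camera("side")
for r in ctrl.cut_out("shell_a",s): print(r["conf"],r["centre"],onz(s,np.array(r["centre"])[::-1],.029).round(3)[:2])
print(proj(s,[.481,.32,.029]))
a=cv2.resize(t["color"][220:290,310:380],None,fx=6,fy=6); b=cv2.resize(s["color"][260:400,350:480],None,fx=3,fy=3)
cv2.imwrite("pics/e.png",np.hstack([a,b]))
E
```

```text
at [0.4819 0.3198 0.0628] [3.142 0.    0.108] q [0.52 0.51 1.57 0.   1.05 1.99] w 0.0706 F 0.0 [ 0.6 -0.   0.8] t 8.2
units [-0.02 -0.01  0.84]
0.8 [282.5, 293.9] [0.648 0.127]
0.69 [392.9, 449.3] [0.501 0.457]
0.67 [327.8, 415.7] [0.482 0.318]
[[416.78799291 328.59873617]]
```

View pics/e.png

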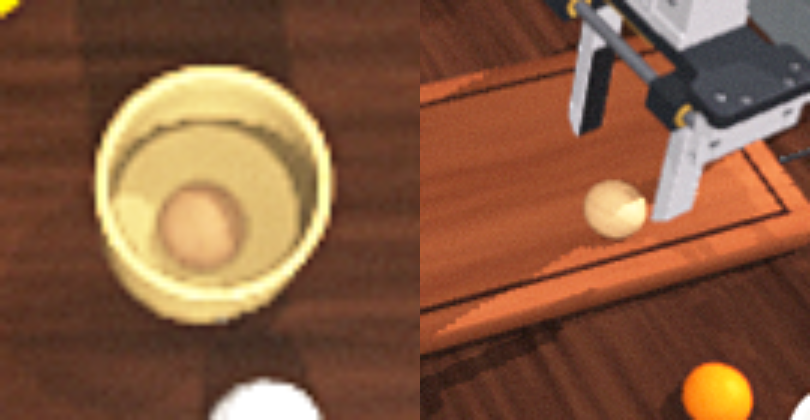

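The first shell lies on the crock's floor, and the pale second shell sits between the open fingers at side pixel (416,328). I'll grip it and carry it over.

move_arm --pt "0.75 0 0 0.3 0 0 0" --pt "0.75 0 0 0.3 0 0 0" --pt "0.75 0 0 0.24 0 0 0" --pt "0.75 0 0 0 0 0 0" --pt "0.2 0 0 0 0 0 0" --pt "0.2 0 0 0 0 0 0" --pt "0.2 0 0 0 0 0 0" --pt "0.2 0 0 0 0 0 0" --pt "0.2 0 0 0 0 0 0" --pt "0.2 0 0 0 0 0 0"

```text
time_s: 9.4
ee_pos: [0.4817, 0.3197, 0.0199]
eef_rot: [-3.142, 0.0, 0.108]
force: [0.2, 0.3, -0.4]
grip_width: 0.037
grip_force: 10.0
```

move_arm --pt "0.2 0 0 -0.5 0 0 0" --pt "0.2 0 0 -0.85 0 0 0" --pt "0.2 0 0 -0.85 0 0 0" --pt "0.2 0.03 0.69 0 0 0 0" --pt "0.2 0.03 0.69 0 0 0 0" --pt "0.2 0.03 0.69 0 0 0 0" --pt "0.2 0.03 0.69 0 0 0 0" --pt "0.2 0.03 0.69 0 0 0 0" --pt "0.2 0.03 0.69 0 0 0 0" --pt "0.2 0.03 0.69 0 0 0 0" --pt "0.2 0.03 0.69 0 0 0 0" --pt "0.2 0 0.69 0 0 0 0" --pt "0.2 0 0 0 0 0 0" --pt "0.2 0 0 0.2 0 0 0" --pt "0.2 0 0 0.2 0 0 0" --pt "0.2 0 0 0 0 0 0" --pt "0.65 0 0 0 0 0 0" --pt "0.65 0 0 0 0 0 0" --pt "0.65 0 0 0 0 0 0" --pt "0.65 0 0 -0.6 0 0 0"

```text
time_s: 11.4
ee_pos: [0.5255, 0.0125, 0.1375]
eef_rot: [-3.141, 0.006, 0.108]
force: [-0.0, -0.5, 0.2]
grip_width: 0.0608
grip_force: 0.0
```

```bash
python3 - <<'E'
from h import *
t=ctrl.camera("top"); s=ctrl.camera("side")
togo(.514,-.275,.14)
for r in ctrl.cut_out("rolling_pin",t)[:1]:
    m=r["mask"]; ys,xs=np.where(m); 
    for y in range(ys.min(),ys.max()+1,6):
        x=np.where(m[y])[0]; print(y,x.min(),x.max(),onz(t,((x.min()+x.max())/2,y),.05).round(4)[:2])
b=(.514,-.275,.108)
C,Sn=np.cos(b[2]),np.sin(b[2]); W=lambda x,y,z:[b[0]+C*x-Sn*y,b[1]+Sn*x+C*y,z]
P=[W(-.055,.068,.106),W(-.055,-.068,.106),W(-.151,-.068,.106),W(-.151,.068,.106),W(.151,-.068,.125),W(.151,.068,.125),W(-.055,.068,.062),W(.145,.068,.062),W(-.055,-.068,.062),W(.145,-.068,.062),W(.13,0,.052),W(.08,.02,.04),W(.08,-.02,.04),W(-.04,.02,.04),W(-.04,-.02,.04)]
out=[]
for c,(x0,y0,w,h,k) in((t,(410,170,110,160,3.5)),(s,(215,110,150,110,2.6))):
    im=cv2.resize(c["color"][y0:y0+h,x0:x0+w],None,fx=k,fy=k,interpolation=cv2.INTER_CUBIC)
    for p in proj(c,P): cv2.circle(im,tuple(((p-[x0,y0]+.5)*k).round().astype(int).tolist()),2,(255,0,0),-1)
    out.append(im)
H=max(o.shape[0] for o in out); cv2.imwrite("pics/f.png",np.hstack([cv2.copyMakeBorder(o,0,H-o.shape[0],0,0,0) for o in out]))
E
```

```text
at [0.5285 0.0124 0.1433] [ 3.141 -0.005  0.108] q [-0.05  0.31  1.66 -0.    1.17  1.42] w 0.061 F 0.0 [ 0.2  0.2 -0.3] t 11.5
units [-0.91  5.68  0.07]
203 449 454 [ 0.6508 -0.2571]
209 448 456 [ 0.6355 -0.2572]
215 448 457 [ 0.6202 -0.2574]
221 449 461 [ 0.6049 -0.2626]
227 448 463 [ 0.5898 -0.2627]
233 449 464 [ 0.5747 -0.2642]
239 449 465 [ 0.5597 -0.2643]
245 451 466 [ 0.5447 -0.267 ]
251 452 468 [ 0.5297 -0.2697]
257 453 469 [ 0.5149 -0.2712]
263 455 471 [ 0.5    -0.2751]
269 456 472 [ 0.4852 -0.2766]
275 457 473 [ 0.4705 -0.2781]
```

View pics/f.png

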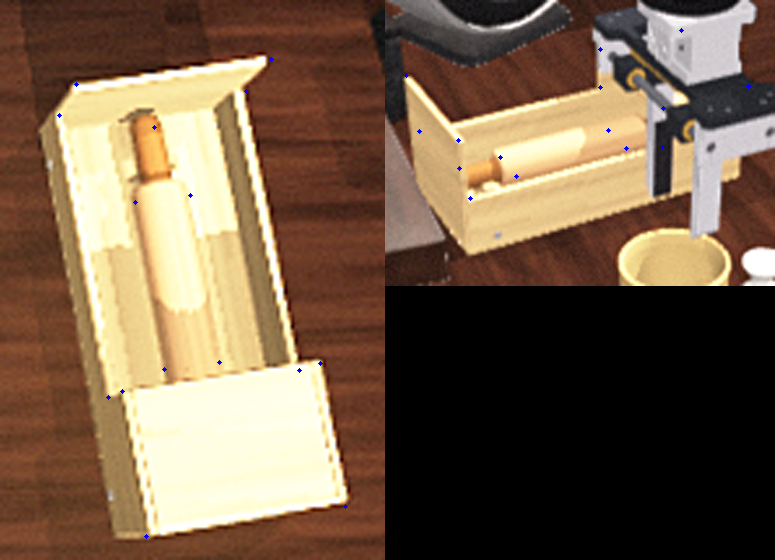

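The box model matches the cover and end-board edges. The pin's barrel starts about 5–8 mm further towards +x than nominal, so its middle is about (0.520,-0.271). I'll check the extraction path for clearance.

```bash
cat > path.py <<'E'
import numpy as np
def clr(cx,cz,deg):
    th=np.radians(deg);c,s=np.cos(th),np.sin(th); r=[]
    prof=[(-130,12),(-80,12),(-80,20),(80,20),(80,12),(130,12)]
    def sd(px,pz): # signed distance of point to pin side profile
        u=(px-cx)*c+(pz-cz)*s; v=abs(-(px-cx)*s+(pz-cz)*c)
        def box(h,R):
            a,b=abs(u)-h,v-R; return np.hypot(max(a,0),max(b,0))+min(max(a,b),0)
        return min(box(130,12),box(80,20))
    cover=min(sd(x,z) for x in range(-151,-54,4) for z in(100,103,106))
    cover=min(cover,sd(-55,100),sd(-55,103),sd(-55,106))
    end=min([sd(145,z) for z in range(6,126,4)]+[sd(145,125),sd(151,125)])
    floor=min(sd(x,6) for x in range(-145,145,5))
    sad=cz+(-99-cx)*np.tan(th)-40, cz+(-111-cx)*np.tan(th)-40
    tip=cx+130*c+12*s
    u=np.array([cx+130*c,cz+130*s])
    low=cz-130*s-12*c
    return [round(float(v)) for v in(cover,end,floor,min(sad),tip,low)]
if __name__=="__main__":
    for p in [(8,40,0),(8,48,0),(8,60,5),(8,72,10),(9,84,15),(10,95,20),(12,101,23),(20,105,23),(30,110,24),(40,116,26),(48,122,28),(54,130,31),(58,138,34),(60,146,37),(60,156,40),(60,180,40),(60,220,40)]: print(p,clr(*p))
E
python3 path.py
```

```text
(8, 40, 0) [40, 7, 14, 0, 138, 28]
(8, 48, 0) [32, 7, 22, 8, 138, 36]
(8, 60, 5) [25, 7, 27, 10, 139, 37]
(8, 72, 10) [19, 7, 32, 11, 138, 38]
(9, 84, 15) [12, 7, 33, 12, 138, 39]
(10, 95, 20) [7, 9, 33, 11, 136, 39]
(12, 101, 23) [5, 18, 33, 9, 136, 39]
(20, 105, 23) [5, 18, 37, 9, 144, 43]
(30, 110, 24) [6, 21, 40, 7, 154, 46]
(40, 116, 26) [14, 26, 42, 2, 162, 48]
(48, 122, 28) [17, 24, 44, -3, 168, 50]
(54, 130, 31) [18, 31, 47, -9, 172, 53]
(58, 138, 34) [20, 39, 49, -16, 172, 55]
(60, 146, 37) [20, 48, 52, -23, 171, 58]
(60, 156, 40) [19, 58, 57, -27, 167, 63]
(60, 180, 40) [8, 77, 81, -3, 167, 87]
(60, 220, 40) [31, 107, 121, 37, 167, 127]
```

move_arm --pt "0.75 -0.15 0.93 0 0 0 0" --pt "0.75 -0.15 0.93 0 0 0 0" --pt "0.75 -0.15 0.93 0 0 0 0" --pt "0.75 -0.15 0.93 0 0 0 0" --pt "0.75 -0.15 0.93 0 0 0 0" --pt "0.75 -0.03 0.95 0 0 0 0" --pt "0.75 0 0 0 0 0 0" --pt "0.75 0 0 0 0 0 0"

```text
time_s: 12.35
ee_pos: [0.5179, -0.2706, 0.1389]
eef_rot: [-3.141, 0.001, 0.106]
force: [-0.4, 0.1, 0.1]
grip_width: 0.0705
grip_force: 0.0
```

```bash
python3 - <<'E'
from h import *
togo(.518,-.271,.021)
t=ctrl.camera("top"); s=ctrl.camera("side")
a=cv2.resize(t["color"][220:290,310:380],None,fx=5,fy=5); b=cv2.resize(s["color"][100:220,205:355],None,fx=3,fy=3)[:350]
p=proj(s,[.518,-.271,.04])[0]; cv2.circle(b,tuple(((p-[205,100]+.5)*3).astype(int).tolist()),3,(255,0,0),-1)
cv2.imwrite("pics/g.png",np.hstack([a,b]))
E
```

```text
at [ 0.5179 -0.2706  0.1389] [-3.141e+00  1.000e-03  1.060e-01] q [-0.54  0.44  1.5   0.    1.21  0.92] w 0.0705 F 0.0 [-0.4  0.1  0.1] t 12.3
units [0.   0.01 2.36]
```

View pics/g.png

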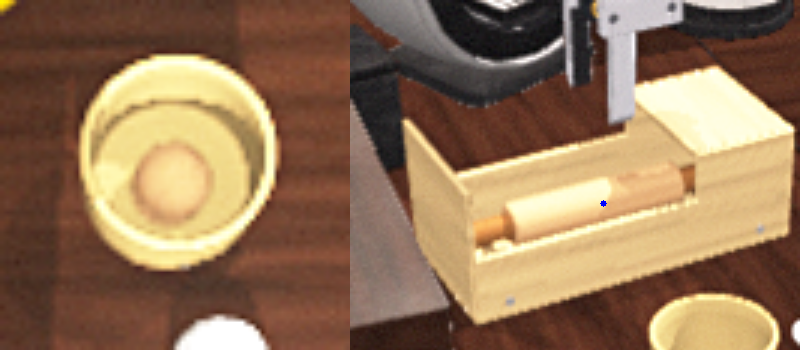

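```bash
python3 - <<'E'
from h import *
for n in("top","side"):
    t=ctrl.camera(n)
    for r in ctrl.cut_out("shell_a",t):
        ys,xs=np.where(r["mask"]); print(n,round(r["conf"],2),np.round(r["centre"]),xs.min(),xs.max(),ys.min(),ys.max(),t["color"][r["mask"]].mean(0).round())
    if n=="top": a=cv2.resize(t["color"][222:284,315:377],None,fx=9,fy=9,interpolation=cv2.INTER_CUBIC); a=cv2.convertScaleAbs(a,alpha=1.1)
cv2.imwrite("pics/h.png",a)
E
```

```text
top 0.7 [276. 173.] 166 180 268 284 [ 12. 174. 232.]
top 0.6 [216. 306.] 301 315 209 223 [  6. 212. 230.]
top 0.52 [258. 345.] 338 352 249 263 [137. 201. 240.]
side 0.95 [392. 448.] 437 459 382 402 [ 25. 160. 249.]
side 0.52 [281. 295.] 285 302 274 289 [ 28. 218. 241.]
```

View pics/h.png

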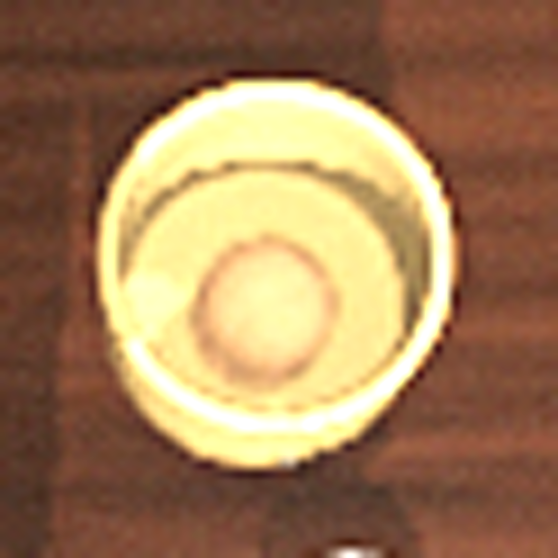

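The board and table are clear of pale shells. The crop shows the second dome stacked on the first inside the crock (rim visible at crop (265,310)), so step 1 holds. Now I'll lower onto the pin and grip it.

move_arm --pt "0.75 0 0 0.7 0 0 0" --pt "0.75 0 0 0.7 0 0 0" --pt "0.75 0 0 0.5 0 0 0" --pt "0.75 0 0 0.3 0 0 0" --pt "0.75 0 0 0.16 0 0 0" --pt "0.75 0 0 0 0 0 0" --pt "0.3 0 0 0 0 0 0" --pt "0.3 0 0 0 0 0 0" --pt "0.3 0 0 0 0 0 0" --pt "0.3 0 0 0 0 0 0" --pt "0.3 0 0 0 0 0 0" --pt "0.3 0 0 0 0 0 0" --force 50

```text
time_s: 13.85
ee_pos: [0.5197, -0.2744, 0.0247]
eef_rot: [3.133, -0.004, 0.107]
force: [-2.6, -23.9, 9.0]
grip_width: 0.0388
grip_force: 49.9
```

```bash
cat > rows.py <<'E'
import numpy as np
from path import clr
W=[(8,40,0),(8,46,0),(8,52,2.5),(8,57,5),(8.5,62,7.5),(9,68,10),(9.5,73,12.5),(10,79,15),(10.5,84,17),(11,89,19),(13,93,21),(18,95,21),(24,97.5,21),(30,100,21),(36,103,22),(42,107,24),(47,111,26),(52,116,28),(56,122,31),(60,129,34),(63,137,37),(65,147,40),(66,160,40),(66,180,40),(66,205,40),(66,230,40),(66,255,40)]
T=[]
for x,z,d in W:
    t=np.radians(d); T.append((x+19*np.sin(t),z-19*np.cos(t),t))
for i in range(1,len(W)):
    a,b=T[i-1],T[i]; t=a[2]; dx,dz=b[0]-a[0],b[1]-a[1]
    print(W[i],clr(*W[i])[:5],"row",round((dx*np.cos(t)+dz*np.sin(t))/50,2),round((dx*np.sin(t)-dz*np.cos(t))/50,2),round(b[2]-t,3))
E
python3 rows.py; python3 -c "
from h import *
togo(.518,-.271,.021)"
```

```text
(8, 46, 0) [34, 7, 20, 6, 138] row 0.0 -0.12 0.0
(8, 52, 2.5) [31, 7, 23, 7, 138] row 0.02 -0.12 0.044
(8, 57, 5) [28, 7, 24, 7, 139] row 0.02 -0.1 0.044
(8.5, 62, 7.5) [26, 6, 26, 6, 139] row 0.04 -0.1 0.044
(9, 68, 10) [23, 6, 28, 7, 139] row 0.04 -0.12 0.044
(9.5, 73, 12.5) [20, 6, 27, 6, 139] row 0.04 -0.1 0.044
(10, 79, 15) [17, 6, 28, 7, 139] row 0.05 -0.12 0.044
(10.5, 84, 17) [14, 7, 29, 7, 138] row 0.05 -0.09 0.035
(11, 89, 19) [12, 7, 29, 7, 138] row 0.05 -0.09 0.035
(13, 93, 21) [11, 7, 29, 5, 139] row 0.08 -0.06 0.035
(18, 95, 21) [11, 6, 31, 5, 144] row 0.11 -0.0 0.0
(24, 97.5, 21) [11, 6, 34, 6, 150] row 0.13 -0.0 0.0
(30, 100, 21) [10, 6, 36, 6, 156] row 0.13 -0.0 0.0
(36, 103, 22) [13, 8, 37, 4, 161] row 0.14 -0.01 0.017
(42, 107, 24) [17, 13, 37, -1, 166] row 0.15 -0.03 0.035
(47, 111, 26) [22, 18, 37, -6, 169] row 0.14 -0.03 0.035
(52, 116, 28) [24, 17, 38, -11, 172] row 0.15 -0.05 0.035
(56, 122, 31) [26, 23, 39, -18, 174] row 0.15 -0.07 0.052
(60, 129, 34) [28, 31, 40, -26, 174] row 0.16 -0.08 0.052
(63, 137, 37) [29, 39, 43, -34, 174] row 0.16 -0.1 0.052
(65, 147, 40) [29, 48, 48, -41, 172] row 0.17 -0.14 0.052
(66, 160, 40) [20, 58, 61, -29, 173] row 0.18 -0.19 0.0
(66, 180, 40) [14, 73, 81, -9, 173] row 0.26 -0.31 0.0
(66, 205, 40) [26, 92, 106, 16, 173] row 0.32 -0.38 0.0
(66, 230, 40) [43, 111, 131, 41, 173] row 0.32 -0.38 0.0
(66, 255, 40) [63, 130, 156, 66, 173] row 0.32 -0.38 0.0
at [ 0.5197 -0.2744  0.0247] [ 3.133 -0.004  0.107] q [-0.55  0.58  1.57 -0.    0.98  0.92] w 0.0388 F 49.9 [ -2.6 -23.9   9. ] t 13.8
units [-0.03 -0.07  0.07]
```

The 24 N side force means the pin sits about 4 mm further towards -y than I estimated. I'll move the command over to relax it before lifting.

move_arm --pt "0.3 0 0.05 -0.04 0 0 0" --pt "0.3 0 0.04 -0.03 0 0 0" --pt "0.3 0 0 0 0 0 0"

```text
time_s: 14.15
ee_pos: [0.5188, -0.2747, 0.0255]
eef_rot: [-3.141, 0.0, 0.108]
force: [0.6, -0.9, -3.4]
grip_width: 0.0392
grip_force: 49.9
```

move_arm --pt "0.3 0 0 -0.08 0 0 0" --pt "0.3 0 0 -0.08 0 0 0" --pt "0.3 0.02 0 -0.1 0 0.044 0" --pt "0.3 0.02 0 -0.1 0 0.044 0" --pt "0.3 0.02 0 -0.1 0 0.044 0" --pt "0.3 0.03 0 -0.12 0 0.044 0" --pt "0.3 0 0 0 0 0 0"

```text
time_s: 14.85
ee_pos: [0.5217, -0.2745, 0.0555]
eef_rot: [3.141, -0.177, 0.107]
force: [-0.3, -0.4, -3.5]
grip_width: 0.039
grip_force: 49.9
```

```bash
python3 - <<'E'
from h import *
o=ctrl.get_obs(); togo(0,0,0)
R=Ro.from_euler("xyz",o["eef_rot"]).as_matrix(); print(R.round(3).tolist(),np.degrees(np.arctan2(R[2,0],np.hypot(R[0,0],R[1,0]))))
print((o["ee_pos"]-R[:,2]*.0145).round(4), np.round(o["moment"],2))
s=ctrl.camera("side"); cv2.imwrite("pics/i.png",cv2.resize(s["color"][80:220,205:355],None,fx=4,fy=4))
E
```

```text
at [ 0.5217 -0.2745  0.0555] [ 3.141 -0.177  0.107] q [-0.6   0.48  1.66  0.15  0.87  0.77] w 0.039 F 49.9 [-0.3 -0.4 -3.5] t 14.8
units [-9.83 -6.58 -0.63]
[[0.979, 0.107, 0.175], [0.106, -0.994, 0.019], [0.176, 0.0, -0.984]] 10.153910969748575
[ 0.5191 -0.2747  0.0698] [0.03 0.26 0.04]
```

View pics/i.png

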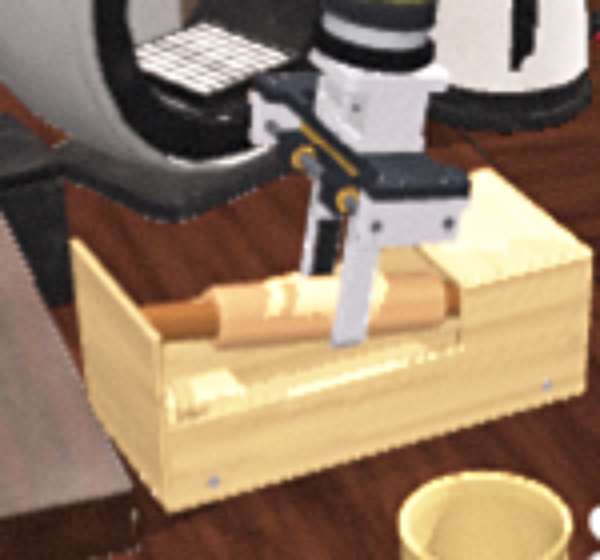

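Tilted 10° with only the pin's weight on the wrist (3.5 N) and no contact. I'll carry on to 21°.

move_arm --pt "0.3 0.02 0 -0.1 0 0.044 0" --pt "0.3 0.02 0 -0.12 0 0.044 0" --pt "0.3 0.04 0 -0.09 0 0.035 0" --pt "0.3 0.05 0 -0.09 0 0.035 0" --pt "0.3 0.06 0 -0.06 0 0.035 0" --pt "0.3 0 0 0 0 0 0"

```text
time_s: 15.5
ee_pos: [0.5252, -0.2739, 0.0795]
eef_rot: [-3.141, -0.368, 0.108]
force: [0.1, -0.6, -3.1]
grip_width: 0.0388
grip_force: 49.9
```

```bash
python3 - <<'E'
from h import *
o=ctrl.get_obs(); togo(0,0,0)
R=Ro.from_euler("xyz",o["eef_rot"]).as_matrix(); print(np.degrees(np.arctan2(R[2,0],np.hypot(R[0,0],R[1,0]))))
print((o["ee_pos"]-R[:,2]*.0145).round(4), np.round(o["moment"],2))
s=ctrl.camera("side"); cv2.imwrite("pics/j.png",cv2.resize(s["color"][80:220,205:355],None,fx=5,fy=4))
E
```

```text
at [ 0.5252 -0.2739  0.0795] [-3.141 -0.368  0.108] q [-0.66  0.39  1.76  0.37  0.75  0.56] w 0.0388 F 49.9 [ 0.1 -0.6 -3.1] t 15.5
units [-9.77 -6.58 -2.06]
21.10773543193956
[ 0.52   -0.2744  0.0931] [-0.03  0.39  0.05]
```

View pics/j.png

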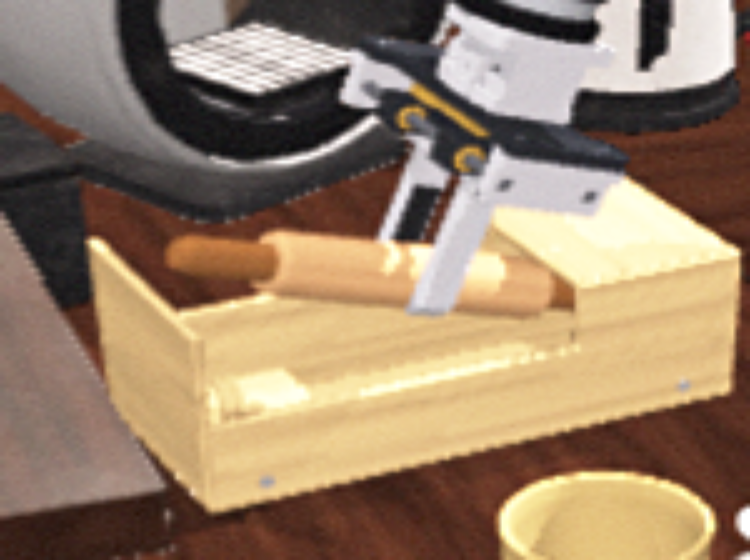

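The pin is tilted with its +x handle tip at crop (175,255), above the end-board level, and its -x end still under the cover. I'll check the measured tip against the kinematics.

```bash
python3 - <<'E'
from h import *
from scipy.optimize import least_squares
o=ctrl.get_obs(); s=ctrl.camera("side"); R=Ro.from_euler("xyz",o["eef_rot"]).as_matrix()
c=np.array(o["ee_pos"])-R[:,2]*.0145
# observed: tip silhouette end, barrel-front-end mid, barrel rear-end mid
obs=[((205+168/5,80+253/4),.130),((205+267/5,80+264/4),.080),((205+552/5,80+291/4),-.080)]
def P(p,u): 
    a=p[1]; d=R[:,0]*np.cos(a)-R[:,2]*np.sin(a); return c+d*(u+p[0])
f=lambda p:np.hstack([proj(s,P(p,u))[0]-uv for uv,u in obs])
r=least_squares(f,[0,0]); print("axial offset, extra tilt",r.x.round(4),r.fun.round(1))
b=np.array([.514,-.275]);e=np.array([np.cos(.108),np.sin(.108)])
for u in(.13,-.13): 
    q=P(r.x,u); print("end",q.round(3),"box x",((q[:2]-b)@e).round(3))
q=P(r.x,0);x=((q[:2]-b)@e)*1000
from path import clr
for dx in(-6,0,6): print(clr(x+dx,q[2]*1000,21.1+np.degrees(r.x[1])))
E
```

```text
axial offset, extra tilt [ 0.0014 -0.0223] [ 1.6  0.5  0.4 -0.3 -2.4 -1.1]
end [ 0.643 -0.261  0.137] box x 0.13
end [ 0.4   -0.287  0.049] box x -0.115
[5, 17, 32, 13, 128, 38]
[7, 11, 32, 11, 134, 38]
[9, 5, 32, 9, 140, 38]
```

move_arm --pt "0.3 0 0 0 0 0.035 0" --pt "0.3 0.1 0 0 0 0 0" --pt "0.3 0.13 0 0 0 0 0" --pt "0.3 0.13 0 0 0 0 0" --pt "0.3 0.14 0 -0.01 0 0.017 0" --pt "0.3 0.15 0 -0.03 0 0.035 0" --pt "0.3 0 0 0 0 0 0"

```text
time_s: 16.3
ee_pos: [0.5547, -0.2708, 0.0946]
eef_rot: [3.141, -0.457, 0.108]
force: [-0.8, -0.5, -2.8]
grip_width: 0.0385
grip_force: 49.9
```

```bash
cat > st.py <<'E'
from h import *
from path import clr
o=ctrl.get_obs(); R=Ro.from_euler("xyz",o["eef_rot"]).as_matrix(); c=np.array(o["ee_pos"])-R[:,2]*.0145+R[:,0]*.0014
th=np.degrees(np.arctan2(R[2,0],np.hypot(R[0,0],R[1,0])))-1.3
x=(c[:2]-[.514,-.275])@[np.cos(.108),np.sin(.108)]
togo(.514,.266,.3); print("centre",c.round(3),"tilt",th.round(1),"boxx",x.round(3),clr(x*1000,c[2]*1000,th))
E
python3 st.py
```

```text
at [ 0.5547 -0.2708  0.0946] [ 3.141 -0.457  0.108] q [-0.65  0.4   1.74  0.48  0.72  0.5 ] w 0.0385 F 49.9 [-0.8 -0.5 -2.8] t 16.3
units [  2.13 -10.76  -3.53]
centre [ 0.55  -0.271  0.108] tilt 24.9 boxx 0.036 [12, 19, 37, 0, 159, 43]
```

move_arm --pt "0.3 0.15 0 0 0 0 0" --pt "0.3 0.14 0 -0.03 0 0.035 0" --pt "0.3 0.15 0 -0.05 0 0.035 0" --pt "0.3 0.15 0 -0.07 0 0.052 0" --pt "0.3 0.16 0 -0.08 0 0.052 0" --pt "0.3 0.16 0 -0.1 0 0.052 0" --pt "0.3 0.17 0 -0.14 0 0.052 0" --pt "0.3 0 0 0 0 0 0"

```text
time_s: 17.1
ee_pos: [0.5869, -0.2675, 0.1425]
eef_rot: [3.141, -0.735, 0.108]
force: [-0.3, 0.1, -3.5]
grip_width: 0.0388
grip_force: 49.9
```

```bash
python3 st.py
```

```text
at [ 0.5869 -0.2675  0.1425] [ 3.141 -0.735  0.108] q [-0.69  0.34  1.8   0.92  0.65  0.12] w 0.0388 F 49.9 [-0.3  0.1 -3.5] t 17.1
units [  1.89 -10.76  -2.54]
centre [ 0.578 -0.268  0.154] tilt 40.8 boxx 0.065 [25, 55, 54, -37, 171, 60]
```

move_arm --pt "0.3 0.29 0 -0.29 0 0 0" --pt "0.3 0.35 0 -0.36 0 0 0" --pt "0.3 0.34 0 -0.37 0 0 0" --pt "0.3 0.34 0 -0.37 0 0 0" --pt "0.3 0.34 0 -0.37 0 0 0" --pt "0.3 0.34 0 -0.37 0 0 0" --pt "0.3 0 0 0 0 0 0" --pt "0.3 0 0 0 0 0 0"

```text
time_s: 17.9
ee_pos: [0.5895, -0.2669, 0.2868]
eef_rot: [-3.141, -0.732, 0.108]
force: [-0.0, -0.7, -3.7]
grip_width: 0.0387
grip_force: 49.9
```

```bash
python3 st.py
```

```text
at [ 0.5895 -0.2669  0.2868] [-3.141 -0.732  0.108] q [-0.68  0.18  1.64  0.67  0.88  0.46] w 0.0387 F 49.9 [-0.  -0.7 -3.7] t 17.9
units [ -0.09 -10.76  -0.43]
centre [ 0.581 -0.268  0.299] tilt 40.7 boxx 0.067 [104, 162, 199, 105, 174, 205]
```

move_arm --pt "0.3 -0.1 0 0 0 -0.08 0" --pt "0.3 -0.1 0 0 0 -0.08 0" --pt "0.3 -0.1 0 0 0 -0.08 0" --pt "0.3 -0.1 0 0 0 -0.08 0" --pt "0.3 -0.1 0 0 0 -0.08 0" --pt "0.3 -0.1 0 0 0 -0.08 0" --pt "0.3 -0.1 0 0 0 -0.08 0" --pt "0.3 -0.1 0 0 0 -0.08 0" --pt "0.3 -0.1 0 0 0 -0.07 0" --pt "0.3 0 0 0 0 0 0"

```text
time_s: 18.9
ee_pos: [0.5498, -0.2709, 0.2676]
eef_rot: [-3.14, -0.02, 0.109]
force: [-0.8, 0.0, -2.8]
grip_width: 0.0387
grip_force: 49.9
```

```bash
sed -i 's/togo(.*)/togo(.52,.266,.2);/' st.py; sed -n '5p' st.py; python3 st.py
```

```text
x=(c[:2]-[.514,-.275])@[np.cos(.108),np.sin(.108)]
at [ 0.5498 -0.2709  0.2676] [-3.14  -0.02   0.109] q [-0.52  0.4   1.25  0.01  1.48  0.94] w 0.0387 F 49.9 [-0.8  0.  -2.8] t 18.9
units [  0.55 -10.74   1.38]
```

move_arm --pt "0.3 0.03 -0.3 0 0 0 0" --pt "0.3 0.03 -0.6 0 0 0 0" --pt "0.3 0.03 -0.62 0 0 0 0" --pt "0.3 0.03 -0.62 0 0 0 0" --pt "0.3 0.03 -0.62 0 0 0 0" --pt "0.3 0.03 -0.62 0 0 0 0" --pt "0.3 0.03 -0.62 0 0 0 0" --pt "0.3 0.03 -0.62 0 0 0 0" --pt "0.3 0.03 -0.62 0 0 0 0" --pt "0.3 0.03 -0.62 0 0 0 0" --pt "0.3 0.03 -0.62 0 0 0 0" --pt "0.3 0.03 -0.62 0 0 0 0" --pt "0.3 0.03 -0.62 0 0 0 0" --pt "0.3 0.03 -0.62 0 0 0 0" --pt "0.3 0.03 -0.62 0 0 0 0" --pt "0.3 0.03 -0.62 0 0 0 0" --pt "0.3 0.03 -0.62 0 0 0 0" --pt "0.3 0.03 -0.5 0 0 0 0" --pt "0.3 0 0 0 0 0 0"

```text
time_s: 20.8
ee_pos: [0.5175, 0.2662, 0.27]
eef_rot: [-3.14, -0.024, 0.111]
force: [1.2, -0.9, -2.2]
grip_width: 0.0388
grip_force: 49.9
```

```bash
python3 -c "
from h import *
togo(.52,.266,.154)"
```

```text
at [0.5175 0.2662 0.27  ] [-3.14  -0.024  0.111] q [ 0.41  0.32  1.35 -0.01  1.45  1.88] w 0.0388 F 49.9 [ 1.2 -0.9 -2.2] t 20.8
units [-0.01  0.01  2.32]
```

move_arm --pt "0.3 0 0 0.4 0 0 0" --pt "0.3 0 0 0.5 0 0 0" --pt "0.3 0 0 0.5 0 0 0" --pt "0.3 0 0 0.5 0 0 0" --pt "0.3 0 0 0.3 0 0 0" --pt "0.3 0 0 0.1 0 0 0" --pt "0.3 0 0 0 0 0 0" --pt "0.3 0 0 0 0 0 0" --pt "0.3 0 0 0 0 0 0" --pt "0.3 0 0 0 0 0 0" --pt "0.3 0 0 0 0 0 0"

```text
time_s: 21.9
ee_pos: [0.5217, 0.2638, 0.1563]
eef_rot: [-3.141, -0.025, 0.108]
force: [0.8, -1.0, -3.5]
grip_width: 0.0391
grip_force: 49.9
```

```bash
python3 - <<'E'
from h import *
togo(.52,.266,.154)
s=ctrl.camera("side"); t=ctrl.camera("top")
for n,c in(("side",s),("top",t)):
    for k in("rolling_pin","shell_a","crock","tea_bowl","egg_cup"):
        for r in ctrl.cut_out(k,c)[:3]:
            m=r["mask"]; rc=cv2.minAreaRect(cv2.findNonZero(m.astype(np.uint8)))
            print(n,k,round(r["conf"],2),np.round(r["centre"]),np.round(rc[1]),round(rc[2]))
o=ctrl.get_obs(); R=Ro.from_euler("xyz",o["eef_rot"]).as_matrix(); c=np.array(o["ee_pos"])-R[:,2]*.0145
print("exp pin ends",proj(s,[c+R[:,0]*.13,c,c-R[:,0]*.13]).round())
E
```

```text
at [0.5217 0.2638 0.1563] [-3.141 -0.025  0.108] q [ 0.41  0.41  1.5  -0.01  1.22  1.87] w 0.0391 F 49.9 [ 0.8 -1.  -3.5] t 21.9
units [-0.03 -0.05  0.05]
side rolling_pin 0.6 [265. 366.] [ 25. 140.] 70
side shell_a 0.87 [390. 449.] [20. 22.] 90
side shell_a 0.66 [281. 293.] [15. 16.] 90
side shell_a 0.41 [230. 326.] [59. 42.] 90
side crock 0.67 [229. 328.] [40. 59.] 3
side egg_cup 0.59 [227. 359.] [32. 21.] 90
top rolling_pin 0.48 [257. 345.] [13. 13.] 90
top shell_a 0.61 [214. 307.] [13. 13.] 45
top shell_a 0.58 [258. 343.] [14. 15.] 90
top shell_a 0.55 [276. 173.] [14. 14.] 90
top crock 0.83 [250. 348.] [41. 37.] 90
top tea_bowl 0.81 [188. 356.] [21. 20.] 90
top tea_bowl 0.64 [223. 267.] [ 76. 110.] 2
top tea_bowl 0.5 [251. 346.] [40. 37.] 90
top egg_cup 0.84 [292. 352.] [18. 18.] 90
exp pin ends [[323. 279.]
 [391. 256.]
 [450. 235.]]
```

```bash
python3 - <<'E'
from h import *
s=ctrl.camera("side"); m=ctrl.cut_out("rolling_pin",s)[0]["mask"]; print(cv2.boxPoints(cv2.minAreaRect(cv2.findNonZero(m.astype(np.uint8)))).round())
E
```

```text
[[314. 270.]
 [445. 224.]
 [453. 248.]
 [322. 293.]]
```

The pin's ends in the image are at (318,281) and (449,236), as the kinematics predict to within a few millimetres. It is level and at rest, so I'll hand in.

```bash
python3 -c "
from station import ctrl
print(ctrl.hand_in())"
```

```text
the job is handed in; nothing more can be done
None
```

Job handed in, with no verdict returned: both half-shells are in the standing crock (stacked, by the top view), the pin came out with no box contact showing in the wrist-force readings, and it is held level and still about 15 cm above the middle of the board, with the tea bowl and egg cup untouched.

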